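# Shut the row of snap-cap tubes before the spin

## Task

Before these samples go to the centrifuge, run your shut fingertips along the row of four tubes with open orange lids and close them one after another: tip each lid over onto its tube and press it gently until it is fully home. Start at the end the lids lean out towards, so that the finger comes in behind each lid and passes only over tubes already shut. Do not pinch or lift anything and do not shove the rack out of its place; leave the pen and the blue bottle beside it alone, and end clear of everything.

Things in the scene. Friction and masses are not known exactly. Their poses are not given: they have to be found in the camera images.
- rack: blue tube rack, 72 (x) x 196 mm (y) plus a 10 mm ledge at each end, deck 48 mm high, 0.9 kg with its tubes; loose, slides under a push of 4 N. Origin: centre of the underside, z up. The row of four open tubes 1 to 4 runs along its y at x = -17, y = -66, -22, +22, +66 mm; behind it, at x = +17, y = +22 and +66 mm, stand two tubes already shut, with the same lids, that need nothing.
- mouth1 (a point): centre of the mouth of open tube 1 (milky snap-cap tube, 16 mm across, collar 19 mm), 70 mm above the rack's underside; axes as the rack's. The tube sits tight in the rack.
- mouth2 (a point): centre of the mouth of open tube 2 (milky snap-cap tube, 16 mm across, collar 19 mm), 70 mm above the rack's underside; axes as the rack's. The tube sits tight in the rack.
- mouth3 (a point): centre of the mouth of open tube 3 (milky snap-cap tube, 16 mm across, collar 19 mm), 70 mm above the rack's underside; axes as the rack's. The tube sits tight in the rack.
- mouth4 (a point): centre of the mouth of open tube 4 (milky snap-cap tube, 16 mm across, collar 19 mm), 70 mm above the rack's underside; axes as the rack's. The tube sits tight in the rack.
- lid1 (a joint): angle (rad) of the orange lid of tube 1: 0 flat on the mouth, 1.57 upright, 1.9 leaning out to the rack's -y. Hinge axis along the rack's x, 12 mm to the -y side of the mouth's centre, 1.5 mm above the rim plus the snap value; from it the lid (disc 20 mm across, 3 mm thick, and a tab) reaches 27 mm. Stays where it is left; a push of 1 to 2 N towards +y tips it shut.
- lid2 (a joint): angle (rad) of the orange lid of tube 2: 0 flat on the mouth, 1.57 upright, 1.9 leaning out to the rack's -y. Hinge axis along the rack's x, 12 mm to the -y side of the mouth's centre, 1.5 mm above the rim plus the snap value; from it the lid (disc 20 mm across, 3 mm thick, and a tab) reaches 27 mm. Stays where it is left; a push of 1 to 2 N towards +y tips it shut.
- lid3 (a joint): angle (rad) of the orange lid of tube 3: 0 flat on the mouth, 1.57 upright, 1.9 leaning out to the rack's -y. Hinge axis along the rack's x, 12 mm to the -y side of the mouth's centre, 1.5 mm above the rim plus the snap value; from it the lid (disc 20 mm across, 3 mm thick, and a tab) reaches 27 mm. Stays where it is left; a push of 1 to 2 N towards +y tips it shut.
- lid4 (a joint): angle (rad) of the orange lid of tube 4: 0 flat on the mouth, 1.57 upright, 1.9 leaning out to the rack's -y. Hinge axis along the rack's x, 12 mm to the -y side of the mouth's centre, 1.5 mm above the rim plus the snap value; from it the lid (disc 20 mm across, 3 mm thick, and a tab) reaches 27 mm. Stays where it is left; a push of 1 to 2 N towards +y tips it shut.
- snap1 (a joint): how far (m) the lid of tube 1 still stands proud of its home position: 0.003 at the start, 0 pressed fully home. The plug of the flat lid goes in under a downward push of 5 to 6 N, and then stops hard. Top of the flat lid above the rack's underside: 76 mm proud, 73 mm home.
- snap2 (a joint): how far (m) the lid of tube 2 still stands proud of its home position: 0.003 at the start, 0 pressed fully home. The plug of the flat lid goes in under a downward push of 5 to 6 N, and then stops hard. Top of the flat lid above the rack's underside: 76 mm proud, 73 mm home.
- snap3 (a joint): how far (m) the lid of tube 3 still stands proud of its home position: 0.003 at the start, 0 pressed fully home. The plug of the flat lid goes in under a downward push of 5 to 6 N, and then stops hard. Top of the flat lid above the rack's underside: 76 mm proud, 73 mm home.
- snap4 (a joint): how far (m) the lid of tube 4 still stands proud of its home position: 0.003 at the start, 0 pressed fully home. The plug of the flat lid goes in under a downward push of 5 to 6 N, and then stops hard. Top of the flat lid above the rack's underside: 76 mm proud, 73 mm home.
- marker: black and blue marker pen, 130 mm long, 16 mm thick, lying in front of the rack (a bystander). Origin: centre of its underside, long axis y.
- dye_bottle: small blue dropper bottle, 24 mm across, 69 mm tall, standing behind the rack (a bystander). Origin: centre of its underside.

How it is judged:
By the outcome, as a careful person would: the job done as asked, in the order asked, and still so for the second after the job is handed in, with the robot touching nothing.
It also fails if it takes over 43 s, if anything falls off the work surface, if the arm or the gripper's body presses on something with over 40 N, if the wrist force passes 120 N, or if a joint passes its speed limit or range.

## Robot

A 6-joint arm with a two-finger parallel gripper is mounted at the origin on a cart in front of the work surface, level with it; the furniture and walls round the work are solid. World frame = base frame: x ahead of the robot, y to its left, z up, the work surface at z = 0. Lengths are in m, angles in rad, forces in N, time in s.
With the tool pointing down it reaches from about 0.35 to 0.775 m from the base axis. Payload 7.3 kg.
Tool frame: the origin (TCP) lies at the very end of the fingers, on their centre line; the grasp point (between the pads) lies 19 mm behind it (r.pinch_z is the distance from the TCP to the grasp point, in m); z points along the fingers, y is the line along which they close (so a half turn about z gives the same grasp; the last joint's range is limited). The gripper opens to 92 mm and grips with 3 to 60 N. Pads are 19 mm wide; open, the fingers measure 130 mm over their backs; the gripper's body (75 mm by 190 mm) begins 47 mm behind the grasp point.
Start: joints at [-1.302, 0.342, 1.524, -0, 1.275, -0.146], TCP at [0.212, -0.48, 0.227] pointing down, gripper open.
Joint ranges: [-2.53, 2.53], [-0.77, 2.02], [0.04, 2.7], [-1, 4.14], [0.28, 2.66], [-3.11, 3.11]. Speed limits (rad/s): [2.57, 2.57, 3.14, 3.14, 3.14, 3.14].

## Interface

Orientations are given as a unit quaternion [w, x, y, z].
In Python, from bench import r, read_camera, calibration, order gives the robot as it stands.
- The arm moves only by the shell command python3 -m pendant 'ROWS' [OPENING] [FORCE]. ROWS is JSON, a list of rows, each an object of numbers: "dx", "dy", "dz": the shift along the tool's x, y, z scaled (see below); "wx", "wy", "wz": the turn, a rotation vector about the tool's x, y, z scaled (see below). In form: [{"dx": .., "dy": .., "dz": .., "wx": .., "wy": .., "wz": ..}, ...]. A call has 1 to 20 rows; each row is the pose to reach, as a shift and turn from the pose commanded when the call began, along the tool's axes at that moment, turning the shorter way round; what a row does not reach only later rows make up. The controller multiplies each number of a shift by 1000 mm and each number of a turn by 360 degrees. A row lasts 1/8 s, in which the tool goes at most 62.5 mm and 10.7 degrees, less where a joint would pass 70% of its speed; a pose out of reach is approached as far as the arm can. A call with a number of a shift or a turn outside -1 to 1 is refused whole. A call with a gripper value outside its range is refused whole. OPENING is the closure, from 0 (fully open) to 1 (shut), set as the call begins (- or left out, the last holds). The fingers move at their own pace and stop on an object; FORCE is the grip in N (left out, the last holds). Time passes only in rows, so rows that repeat a pose let the fingers close. It gives the time, the measured TCP pose, the force, the opening and the grip force at its end, in the units of the state.
- r.get_obs(): the state, without advancing time (a new reading comes with each control period).
- read_camera(name): name is "scene" or "top" or "wrist"; returns (picture, depth): 384x512x3 uint8, red, green, blue; 384x512 float32, m along the optical axis (not along the pixel's ray), 0 where there is no reading.
- calibration(name): a dict with "mtx" (3x3 intrinsics, pixels), "distortion" ([k1, k2, p1, p2, k3] as OpenCV has them; the pictures are not rectified), "pose" (4x4, takes a point from camera to world coordinates); the wrist camera has in their place "mount" (4x4, takes a point from camera to tool coordinates, whose origin is the TCP and whose axes are the flange's). Camera axes: x right, y up, looking along -z (the intrinsics and any distortion apply to the point x, -y, -z); pixel columns grow to the right and rows downward; lengths in m; the calibration is good to about 2 mm. A picture is of the moment at which its call begins: read the wrist's pose just before it. calibration takes no time and is no camera call.
- order.finish_job(): hands the job in; it is judged then, once.
The state is a dict: "time": time; "joints": joint angles; "joint_vel": joint speeds; "tau": joint torques, N m; "eef_pos": TCP position; "eef_rot": TCP orientation; "force": force on the tool from outside, world axes, zero at the start; "torque": the same for the moment, N m; "opening": finger opening in m; "grasp_force": force on a finger pad.
Only numpy, scipy, OpenCV 4.12 (cv2) and the standard library are available. Lean on these libraries where they do the work, as an engineer would, in place of code of your own. Each camera call takes 0.05 s, during which the arm holds its last target. There are 200 camera calls.

## Working session

There is one attempt and no reset: what is moved stays moved. The work goes in short steps, Python scripts to look and compute and a shell command to move; the robot and the scene stay as the last step left them, time stands still between calls to the robot, and variables do not carry over. Pictures are saved under pics/ and viewed, at most 10 in all, crops included, and the job is handed in when it is done.

```bash
ls; mkdir -p pics; python3 - <<'E'
from bench import r, read_camera, calibration
import cv2,numpy as np
print(r.get_obs())
for n in("scene","top"):
    p,d=read_camera(n); np.savez(n,p=p,d=d); cv2.imwrite(f"pics/{n}.png",p[...,::-1])
    print(n,calibration(n))
print(calibration("wrist"))
E
```

```text
pics
{'time': 0.0, 'joints': array([-1.30201772e+00,  3.42710156e-01,  1.52503382e+00, -3.26883167e-05,
        1.27541079e+00, -1.45984552e-01]), 'joint_vel': array([ 1.19348808e-03,  4.02726914e-04, -2.09387663e-03, -6.06691277e-04,
       -3.15606235e-05, -5.92004859e-05]), 'tau': array([ 8.67602284e-05, -4.31247103e+01, -2.44224751e+01,  7.18830898e-02,
        5.61777223e-02, -1.28199981e-04]), 'eef_pos': array([ 0.21146658, -0.480068  ,  0.22604563]), 'eef_rot': array([-7.78627913e-04,  9.78572116e-01,  2.05902898e-01, -6.35276814e-05]), 'force': array([-0.11627558, -0.31919031, -0.87515316]), 'torque': array([ 0.03880966, -0.00091867, -0.0010594 ]), 'grasp_force': 0.0, 'opening': 0.09175381232086394}
scene {'mtx': array([[380.02693798,   0.        , 255.28124738],
       [  0.        , 380.02693798, 191.34694176],
       [  0.        ,   0.        ,   1.        ]]), 'distortion': array([-0.08949755,  0.        ,  0.        ,  0.        ,  0.        ]), 'pose': array([[ 0.12423622, -0.74839815,  0.65151022,  1.13310364],
       [ 0.99204905,  0.08038385, -0.09683547,  0.0275549
[... 634 characters left out ...]
38990e-01],
       [ 0.00000000e+00,  0.00000000e+00,  0.00000000e+00,
         1.00000000e+00]])}
{'mtx': array([[334.59514429,   0.        , 254.21265501],
       [  0.        , 334.59514429, 198.69725102],
       [  0.        ,   0.        ,   1.        ]]), 'distortion': array([-0.09295416,  0.        ,  0.        ,  0.        ,  0.        ]), 'mount': array([[-1.17677216e-04,  9.70130290e-01,  2.42584433e-01,
         6.55861000e-02],
       [ 9.99999990e-01,  9.55726756e-05,  1.02888992e-04,
        -3.32288056e-04],
       [ 7.66312843e-05,  2.42584443e-01, -9.70130291e-01,
        -1.58500430e-01],
       [ 0.00000000e+00,  0.00000000e+00,  0.00000000e+00,
         1.00000000e+00]])}
```

View pics/top.png

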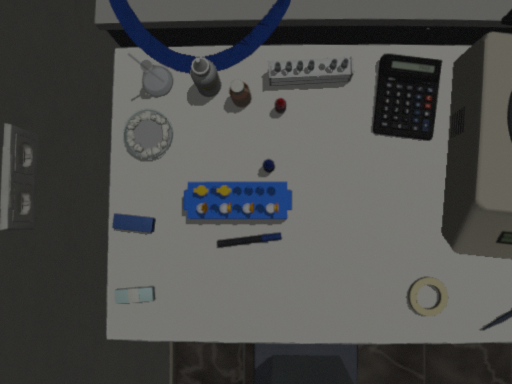

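View pics/scene.png

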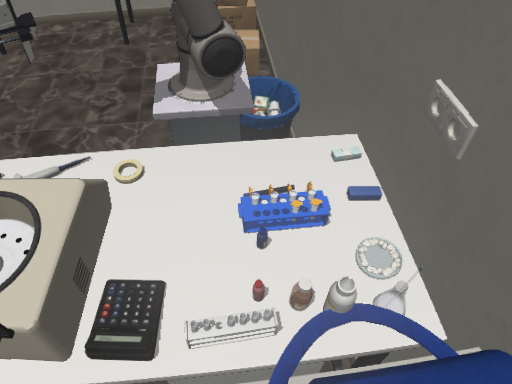

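The top view shows the rack at cols 185–292, rows 182–222. The open tubes are at row 209, cols 202, 225, 248 and 270, with their lids leaning right (-y), so tube 1 is at col 270. The pen is at about (250,240) and the bottle at (268,166).

```bash
cat > h.py <<'E'
import numpy as np,cv2
from bench import r,read_camera,calibration
from scipy.spatial.transform import Rotation as R
def rays(uv,c):
    n=cv2.undistortPoints(np.float64(uv).reshape(-1,1,2),c["mtx"],c["distortion"])[:,0]
    return np.c_[n[:,0],-n[:,1],-np.ones(len(n))]
def campose(name,c):
    if name!="wrist": return c["pose"]
    o=r.get_obs();q=o["eef_rot"];T=np.eye(4);T[:3,:3]=R.from_quat([q[1],q[2],q[3],q[0]]).as_matrix();T[:3,3]=o["eef_pos"]
    return T@c["mount"]
def plane(uv,c,P,z):
    d=rays(uv,c)@P[:3,:3].T;o=P[:3,3]
    return o+d*((z-o[2])/d[:,2])[:,None]
def cloud(d,c,P):
    v,u=np.mgrid[:d.shape[0],:d.shape[1]]
    x=rays(np.c_[u.ravel(),v.ravel()],c)*d.reshape(-1,1)
    return (x@P[:3,:3].T+P[:3,3]).reshape(*d.shape,3)
E
python3 - <<'E'
from h import *
for n in("top","scene"):
    f=np.load(n+".npz");p,d=f["p"],f["d"];c=calibration(n);P=c["pose"];X=cloud(d,c,P)
    hsv=cv2.cvtColor(p,cv2.COLOR_RGB2HSV)
    near=(abs(X[...,0]-.49)<.12)&(abs(X[...,1]-.14)<.17)
    blue=(hsv[...,0]>105)&(hsv[...,0]<125)&(hsv[...,1]>180)&(hsv[...,2]>90)&near
    deck=blue&(abs(X[...,2]-.048)<.006)
    m=cv2.morphologyEx(deck.astype(np.uint8),cv2.MORPH_CLOSE,np.ones((9,9)))
    k=max(cv2.findContours(m,0,2)[0],key=cv2.contourArea)
    w=plane(k[:,0],c,P,.048);print(n,cv2.minAreaRect((w[:,:2]*1000).astype(np.float32)),np.median(X[deck][:,2]))
    tab=near&(X[...,2]<.02);print(" table z",np.median(X[tab][:,2]))
    org=(hsv[...,0]>8)&(hsv[...,0]<28)&(hsv[...,1]>150)&(hsv[...,2]>120)&near
    for k in cv2.findContours(org.astype(np.uint8),0,2)[0]:
        mm=np.zeros(d.shape,np.uint8);cv2.drawContours(mm,[k],-1,1,-1);q=X[mm>0]
        if len(q)>4: print("  org",k[:,0].mean(0).round(1),len(q),q.mean(0).round(4),q[:,2].max().round(4),plane([k[:,0].mean(0)],c,P,.0745)[0,:2].round(4))
    dk=near&(hsv[...,2]<75)
    for k in cv2.findContours(dk.astype(np.uint8),0,2)[0]:
        mm=np.zeros(d.shape,np.uint8);cv2.drawContours(mm,[k],-1,1,-1);q=X[mm>0]
        if len(q)>25: print("  dark",len(q),q.min(0).round(3),q.max(0).round(3))
E
```

```text
top ((585.607421875, 174.44219970703125), (47.03103256225586, 207.39161682128906), 0.03680190443992615) 0.0479470684372425
 table z -6.733400121716748e-05
  org [224.6 192.4] 9 [0.6003 0.1839 0.1682] 0.9291 [0.6081 0.195 ]
  org [201. 192.] 5 [0.6089 0.2402 0.0735] 0.0769 [0.6088 0.2401]
  dark 495 [ 0.502  0.088 -0.004] [0.537 0.219 0.929]
  dark 392 [ 0.537  0.082 -0.004] [0.587 0.282 0.929]
  dark 27 [0.601 0.235 0.042] [0.61  0.259 0.053]Traceback (most recent call last):
  File "<stdin>", line 9, in <module>
ValueError: max() iterable argument is empty
```

```bash
cat > m.py <<'E'
from h import *
for n in("top","scene"):
    f=np.load(n+".npz");p,d=f["p"],f["d"];c=calibration(n);P=c["pose"];X=cloud(d,c,P)
    hsv=cv2.cvtColor(p,cv2.COLOR_RGB2HSV)
    near=(abs(X[...,0]-.59)<.12)&(abs(X[...,1]-.17)<.15)&(d>0)
    blue=(hsv[...,0]>105)&(hsv[...,0]<125)&(hsv[...,1]>180)&(hsv[...,2]>60)&near
    deck=blue&(abs(X[...,2]-.048)<.007)
    m=cv2.morphologyEx(deck.astype(np.uint8),cv2.MORPH_CLOSE,np.ones((9,9)))
    k=max(cv2.findContours(m,0,2)[0],key=cv2.contourArea)
    w=plane(k[:,0],c,P,.048);print(n,cv2.minAreaRect((w[:,:2]*1000).astype(np.float32)),np.median(X[deck][:,2]))
    print(" table z",np.median(X[near&(X[...,2]<.02)][:,2]))
    org=(hsv[...,0]>8)&(hsv[...,0]<28)&(hsv[...,1]>130)&(hsv[...,2]>110)&near&(X[...,2]>.05)
    for k in cv2.findContours(org.astype(np.uint8),0,2)[0]:
        mm=np.zeros(d.shape,np.uint8);cv2.drawContours(mm,[k],-1,1,-1);q=X[(mm>0)&(d>0)]
        if len(q)>4: print("  org",k[:,0].mean(0).round(1),len(q),np.median(q,0).round(4),q[:,2].max().round(4),plane([k[:,0].mean(0)],c,P,.0745)[0,:2].round(4))
    tall=near&(X[...,2]>.012)&~deck
    for k in cv2.findContours(tall.astype(np.uint8),0,2)[0]:
        mm=np.zeros(d.shape,np.uint8);cv2.drawContours(mm,[k],-1,1,-1);q=X[(mm>0)&(d>0)]
        if len(q)>25: print("  tall",len(q),np.percentile(q,3,0).round(3),np.percentile(q,97,0).round(3))
E
python3 m.py
```

```text
top ((595.3641357421875, 174.45770263671875), (207.38491821289062, 66.7376937866211), 89.9786148071289) 0.047995604582838025
 table z 0.0001990762056596207
  org [274.6 206.8] 6 [0.5796 0.0995 0.0926] 0.0938 [0.581  0.1004]
  org [228.  206.4] 11 [0.5796 0.1863 0.0949] 0.1055 [0.5816 0.1883]
  org [223.7 190.1] 67 [0.6128 0.1963 0.0737] 0.0777 [0.6125 0.1968]
  org [201.2 190.2] 70 [0.6128 0.2406 0.073 ] 0.0773 [0.6123 0.2398]
  tall 400 [0.507 0.094 0.012] [0.53  0.212 0.018]
  tall 162 [0.57  0.092 0.046] [0.59  0.119 0.098]
  tall 148 [0.57  0.141 0.045] [0.59  0.164 0.096]
  tall 148 [0.569 0.183 0.046] [0.59  0.209 0.098]
  tall 141 [0.568 0.229 0.046] [0.59  0.254 0.099]
  tall 156 [0.603 0.185 0.046] [0.625 0.211 0.076]
  tall 166 [0.603 0.231 0.045] [0.625 0.261 0.075]
  tall 213 [0.62  0.078 0.045] [0.633 0.27  0.051]
  tall 125 [0.656 0.104 0.021] [0.676 0.124 0.066]Traceback (most recent call last):
  File "m.py", line 9, in <module>
    k=max(cv2.findContours(m,0,2)[0],key=cv2.contourArea)
ValueError: max() iterable argument is empty
```

```bash
R='{"dx":0.554,"dy":-0.346,"dz":0.05,"wz":-0.184}'; python3 -m pendant '[{"dx":0.554,"dy":-0.346,"dz":0.05,"wz":-0.184},{"dx":0.554,"dy":-0.346,"dz":0.05,"wz":-0.184},{"dx":0.554,"dy":-0.346,"dz":0.05,"wz":-0.184},{"dx":0.554,"dy":-0.346,"dz":0.05,"wz":-0.184},{"dx":0.554,"dy":-0.346,"dz":0.05,"wz":-0.184},{"dx":0.554,"dy":-0.346,"dz":0.05,"wz":-0.184},{"dx":0.554,"dy":-0.346,"dz":0.05,"wz":-0.184},{"dx":0.554,"dy":-0.346,"dz":0.05,"wz":-0.184},{"dx":0.554,"dy":-0.346,"dz":0.05,"wz":-0.184},{"dx":0.554,"dy":-0.346,"dz":0.05,"wz":-0.184},{"dx":0.554,"dy":-0.346,"dz":0.05,"wz":-0.184},{"dx":0.554,"dy":-0.346,"dz":0.05,"wz":-0.184},{"dx":0.554,"dy":-0.346,"dz":0.05,"wz":-0.184},{"dx":0.554,"dy":-0.346,"dz":0.05,"wz":-0.184}]' 1 20
python3 - <<'E'
from h import *
c=calibration("wrist");P=campose("wrist",c);p,d=read_camera("wrist");np.savez("wrist",p=p,d=d,P=P);cv2.imwrite("pics/w1.png",p[...,::-1])
print(r.get_obs()["eef_pos"],r.get_obs()["eef_rot"],r.get_obs()["joint_vel"].round(3))
X=cloud(d,c,P);hsv=cv2.cvtColor(p,cv2.COLOR_RGB2HSV)
near=(abs(X[...,0]-.6)<.06)&(abs(X[...,1]-.18)<.12)&(d>0)
org=(hsv[...,0]>8)&(hsv[...,0]<28)&(hsv[...,1]>130)&(hsv[...,2]>80)&near
for k in cv2.findContours(org.astype(np.uint8),0,2)[0]:
    mm=np.zeros(d.shape,np.uint8);cv2.drawContours(mm,[k],-1,1,-1);q=X[(mm>0)&(d>0)&(X[...,2]>.055)]
    if len(q)>40: print("org",k[:,0].mean(0).round(),len(q),np.median(q,0).round(4),np.percentile(q,3,0).round(4),np.percentile(q,97,0).round(4))
deck=(abs(X[...,2]-.048)<.004)&near;print("deck",np.percentile(X[deck],1,0).round(4),np.percentile(X[deck],99,0).round(4),np.median(X[deck][:,2]))
for y in np.arange(.09,.26,.03):
    s=X[deck&(abs(X[...,1]-y)<.01)]
    if len(s): print(y,np.percentile(s[:,0],[1,99]).round(4))
E
```

```text
[ 0.21152855 -0.48019218  0.22621902] [-5.60730197e-04  9.78565491e-01  2.05935098e-01 -2.96564665e-05] [-0.004 -0.002 -0.002 -0.001 -0.    -0.   ]$[0]: bad value
Traceback (most recent call last):
IndexError: index -1 is out of bounds for axis 0 with size 0
```

View pics/w1.png

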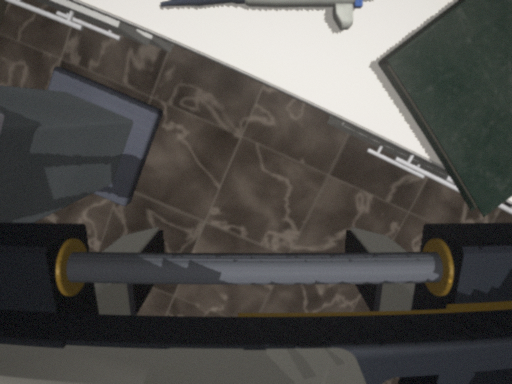

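The wrist picture shows the start place: floor, table edge and open fingers. The call was refused, so the arm has not moved. I'll give all six keys this time.

```bash
python3 -m pendant '[{"dx":0.554,"dy":-0.346,"dz":0.05,"wx":0,"wy":0,"wz":-0.184},{"dx":0.554,"dy":-0.346,"dz":0.05,"wx":0,"wy":0,"wz":-0.184},{"dx":0.554,"dy":-0.346,"dz":0.05,"wx":0,"wy":0,"wz":-0.184},{"dx":0.554,"dy":-0.346,"dz":0.05,"wx":0,"wy":0,"wz":-0.184},{"dx":0.554,"dy":-0.346,"dz":0.05,"wx":0,"wy":0,"wz":-0.184},{"dx":0.554,"dy":-0.346,"dz":0.05,"wx":0,"wy":0,"wz":-0.184},{"dx":0.554,"dy":-0.346,"dz":0.05,"wx":0,"wy":0,"wz":-0.184},{"dx":0.554,"dy":-0.346,"dz":0.05,"wx":0,"wy":0,"wz":-0.184},{"dx":0.554,"dy":-0.346,"dz":0.05,"wx":0,"wy":0,"wz":-0.184},{"dx":0.554,"dy":-0.346,"dz":0.05,"wx":0,"wy":0,"wz":-0.184},{"dx":0.554,"dy":-0.346,"dz":0.05,"wx":0,"wy":0,"wz":-0.184},{"dx":0.554,"dy":-0.346,"dz":0.05,"wx":0,"wy":0,"wz":-0.184},{"dx":0.554,"dy":-0.346,"dz":0.05,"wx":0,"wy":0,"wz":-0.184},{"dx":0.554,"dy":-0.346,"dz":0.05,"wx":0,"wy":0,"wz":-0.184}]' 1 20
cat > w.py <<'E'
import sys
from h import *
c=calibration("wrist");P=campose("wrist",c);p,d=read_camera("wrist");cv2.imwrite(f"pics/{sys.argv[1]}.png",p[...,::-1])
o=r.get_obs();print(o["time"],o["eef_pos"],o["eef_rot"],o["joint_vel"].round(3),o["opening"],o["force"])
X=cloud(d,c,P);hsv=cv2.cvtColor(p,cv2.COLOR_RGB2HSV)
near=(abs(X[...,0]-.6)<.06)&(abs(X[...,1]-.18)<.12)&(d>0)
org=(hsv[...,0]>8)&(hsv[...,0]<28)&(hsv[...,1]>130)&(hsv[...,2]>80)&near
for k in cv2.findContours(org.astype(np.uint8),0,2)[0]:
    mm=np.zeros(d.shape,np.uint8);cv2.drawContours(mm,[k],-1,1,-1);q=X[(mm>0)&(d>0)&(X[...,2]>.055)]
    if len(q)>40: print("org",k[:,0].mean(0).round(),len(q),np.median(q,0).round(4),np.percentile(q,3,0).round(4),np.percentile(q,97,0).round(4))
deck=(abs(X[...,2]-.048)<.004)&near
for y in np.arange(.09,.28,.03):
    s=X[deck&(abs(X[...,1]-y)<.01)]
    if len(s): print(y.round(2),np.percentile(s[:,0],[1,99]).round(4),np.median(s[:,2]).round(4))
E
python3 w.py w2
```

```text
time: 1.9
eef_pos: [0.5788, 0.0583, 0.1769]
eef_rot: [0.0, 0.708, 0.707, -0.0]
force: [-0.4, -0.2, -0.5]
opening: 0.0003
grasp_force: 0.0
1.95 [0.57885168 0.05833436 0.17700725] [ 1.43282071e-04  7.07615580e-01  7.06597601e-01 -3.22299924e-05] [ 0.003 -0.    -0.003  0.001  0.     0.002] 0.00022530042089583481 [-0.33223352 -0.02152214  0.43114351]
org [263. 273.] 137 [0.5812 0.0881 0.2637] [0.5809 0.0828 0.2605] [0.5816 0.092  0.2648]
org [245. 272.] 127 [0.577  0.0881 0.2636] [0.5767 0.0825 0.2607] [0.5774 0.0924 0.265 ]
org [253. 152.] 205 [0.5792 0.0986 0.0933] [0.572  0.0961 0.0906] [0.5864 0.1029 0.1021]
org [254.  85.] 240 [0.5793 0.1433 0.0927] [0.571  0.1411 0.0857] [0.5868 0.1482 0.1018]
org [253.  25.] 259 [0.5787 0.1836 0.0937] [0.5712 0.1824 0.0895] [0.5861 0.1895 0.102 ]
org [299.  15.] 602 [0.6123 0.1968 0.0737] [0.6042 0.1865 0.072 ] [0.6203 0.2061 0.0751]
0.09 [0.5605 0.6309] 0.0484
0.12 [0.5608 0.6588] 0.0485
0.15 [0.5604 0.6314] 0.0486
0.18 [0.56   0.6312] 0.0485
0.21 [0.5603 0.6314] 0.0486
```

View pics/w2.png

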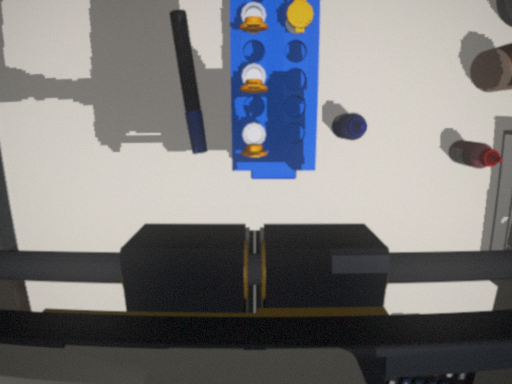

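The view shows open tubes 1–3 at (253,135), (253,75) and (253,15), with lids upright on the near side and the shut fingers in line with the row. I'll lower behind lid 1 and push it.

```bash
python3 -m pendant '[{"dx":0,"dy":0,"dz":0.045,"wx":0,"wy":0,"wz":0},{"dx":0,"dy":0,"dz":0.085,"wx":0,"wy":0,"wz":0},{"dx":0.005,"dy":0,"dz":0.085,"wx":0,"wy":0,"wz":0},{"dx":0.01,"dy":0,"dz":0.085,"wx":0,"wy":0,"wz":0},{"dx":0.014,"dy":0,"dz":0.085,"wx":0,"wy":0,"wz":0},{"dx":0.018,"dy":0,"dz":0.085,"wx":0,"wy":0,"wz":0},{"dx":0.022,"dy":0,"dz":0.085,"wx":0,"wy":0,"wz":0},{"dx":0.026,"dy":0,"dz":0.085,"wx":0,"wy":0,"wz":0},{"dx":0.03,"dy":0,"dz":0.085,"wx":0,"wy":0,"wz":0},{"dx":0.034,"dy":0,"dz":0.085,"wx":0,"wy":0,"wz":0}]'
python3 w.py w3
```

```text
time: 3.2
eef_pos: [0.5791, 0.0936, 0.0916]
eef_rot: [0.0, 0.707, 0.707, -0.0]
force: [0.5, -1.1, 0.4]
opening: 0.0005
grasp_force: 0.2
3.25 [0.57911057 0.09409131 0.0916009 ] [-8.65511758e-05  7.06965660e-01  7.07247869e-01 -2.83146373e-05] [-0.008 -0.001  0.004  0.001 -0.002 -0.012] 0.0007127424483250985 [-0.33127671  0.32773929 -0.63018686]
org [246. 266.] 189 [0.5773 0.1237 0.1782] [0.577  0.1172 0.1739] [0.5777 0.1281 0.1798]
org [263. 266.] 178 [0.5815 0.1235 0.178 ] [0.5813 0.1166 0.1739] [0.582  0.1282 0.1795]
org [251. 222.] 294 [0.5789 0.1086 0.0914] [0.5735 0.104  0.0867] [0.5839 0.1106 0.0994]
org [253. 148.] 367 [0.5785 0.1452 0.0929] [0.5714 0.1431 0.0897] [0.585  0.1488 0.1021]
org [253.  55.] 528 [0.5786 0.1852 0.0935] [0.5713 0.1826 0.0904] [0.5861 0.1899 0.1022]
org [322.  37.] 1456 [0.6122 0.1982 0.0735] [0.6043 0.187  0.072 ] [0.6203 0.2108 0.0749]
0.09 [0.5606 0.6312] 0.0484
0.12 [0.5605 0.6587] 0.0484
0.15 [0.5603 0.6314] 0.0485
0.18 [0.56   0.6312] 0.0485
0.21 [0.5602 0.6312] 0.0485
```

View pics/w3.png

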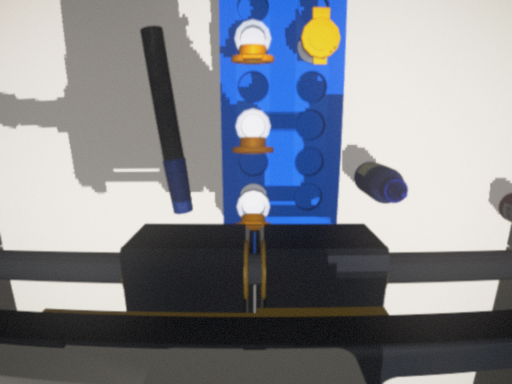

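Lid 1 is now being tipped by the finger at (252,222), and lids 2 and 3 stand untouched at (253,148) and (253,55). I'll continue over the mouth and then down.

```bash
python3 -m pendant '[{"dx":0.004,"dy":0,"dz":0,"wx":0,"wy":0,"wz":0},{"dx":0.008,"dy":0,"dz":0,"wx":0,"wy":0,"wz":0},{"dx":0.012,"dy":0,"dz":0.001,"wx":0,"wy":0,"wz":0},{"dx":0.015,"dy":0,"dz":0.003,"wx":0,"wy":0,"wz":0},{"dx":0.015,"dy":0,"dz":0.006,"wx":0,"wy":0,"wz":0},{"dx":0.015,"dy":0,"dz":0.009,"wx":0,"wy":0,"wz":0},{"dx":0.015,"dy":0,"dz":0.012,"wx":0,"wy":0,"wz":0},{"dx":0.015,"dy":0,"dz":0.015,"wx":0,"wy":0,"wz":0}]'
python3 -m pendant '[{"dx":0,"dy":0,"dz":0.001,"wx":0,"wy":0,"wz":0},{"dx":0,"dy":0,"dz":0.002,"wx":0,"wy":0,"wz":0}]'
```

```text
time: 4.25
eef_pos: [0.5792, 0.1084, 0.0764]
eef_rot: [-0.0, 0.707, 0.707, -0.0]
force: [-0.3, 1.3, 0.8]
opening: 0.0003
grasp_force: 0.2
time: 4.5
eef_pos: [0.5792, 0.1084, 0.0751]
eef_rot: [0.0, 0.707, 0.707, 0.0]
force: [-2.2, -1.5, 5.0]
opening: 0.0008
grasp_force: 2.5
```

```bash
python3 -m pendant '[{"dx":0,"dy":0,"dz":0.0005,"wx":0,"wy":0,"wz":0},{"dx":0,"dy":0,"dz":0.001,"wx":0,"wy":0,"wz":0},{"dx":0,"dy":0,"dz":0.0015,"wx":0,"wy":0,"wz":0}]'
python3 -m pendant '[{"dx":0,"dy":0,"dz":0.0005,"wx":0,"wy":0,"wz":0},{"dx":0,"dy":0,"dz":0.001,"wx":0,"wy":0,"wz":0}]'
```

```text
time: 4.88
eef_pos: [0.5792, 0.1084, 0.0733]
eef_rot: [0.0, 0.707, 0.707, 0.0]
force: [-2.7, -0.7, 4.9]
opening: 0.0006
grasp_force: 2.5
time: 5.12
eef_pos: [0.5793, 0.1084, 0.073]
eef_rot: [0.0, 0.707, 0.707, 0.0]
force: [-4.4, -0.0, 13.1]
opening: 0.0007
grasp_force: 6.6
```

```bash
python3 -m pendant '[{"dx":0,"dy":0,"dz":-0.01,"wx":0,"wy":0,"wz":0},{"dx":0,"dy":0,"dz":-0.02,"wx":0,"wy":0,"wz":0},{"dx":0,"dy":0,"dz":-0.02,"wx":0,"wy":0,"wz":0}]'
python3 w.py w4
```

```text
time: 5.5
eef_pos: [0.5798, 0.1085, 0.093]
eef_rot: [0.001, 0.707, 0.707, 0.001]
force: [-0.9, 0.0, -0.6]
opening: 0.0006
grasp_force: 0.0
5.55 [0.57943661 0.1084214  0.09248776] [3.17777769e-04 7.07072892e-01 7.07140544e-01 2.74121912e-04] [ 0.001  0.009  0.012  0.001 -0.003  0.   ] 0.0003822831811888092 [ 0.20276132 -0.03280751 -0.59418478]
org [245. 271.] 189 [0.5778 0.1386 0.1795] [0.5775 0.1316 0.1753] [0.5783 0.143  0.1814]
org [264. 274.] 179 [0.5821 0.1386 0.1795] [0.5818 0.1319 0.1751] [0.5825 0.1429 0.1815]
org [252. 224.] 394 [0.5791 0.1179 0.0733] [0.5735 0.1124 0.0721] [0.5846 0.1242 0.0986]
org [252. 177.] 406 [0.5787 0.145  0.0929] [0.5711 0.1429 0.0895] [0.5859 0.1488 0.1017]
org [251.  89.] 448 [0.5788 0.1857 0.0937] [0.571  0.1829 0.0903] [0.586  0.1898 0.1022]
org [314.  68.] 1373 [0.6121 0.198  0.0735] [0.6041 0.1866 0.0721] [0.6201 0.2106 0.0748]
org [320.   3.] 75 [0.6121 0.2299 0.0724] [0.609  0.2286 0.0714] [0.6151 0.2314 0.0737]
org [250.   2.] 60 [0.5783 0.2289 0.0751] [0.5758 0.2285 0.0722] [0.5812 0.2294 0.0794]
0.12 [0.5605 0.6588] 0.0483
0.15 [0.5603 0.6312] 0.0484
0.18 [0.5601 0.6311] 0.0485
0.21 [0.56   0.6311] 0.0485
0.24 [0.5605 0.6309] 0.0485
```

```bash
python3 -m pendant '[{"dx":0.01,"dy":0,"dz":0,"wx":0,"wy":0,"wz":0},{"dx":0.016,"dy":0,"dz":0,"wx":0,"wy":0,"wz":0},{"dx":0.02,"dy":0,"dz":0,"wx":0,"wy":0,"wz":0},{"dx":0.024,"dy":0,"dz":0,"wx":0,"wy":0,"wz":0},{"dx":0.028,"dy":0,"dz":0,"wx":0,"wy":0,"wz":0},{"dx":0.032,"dy":0,"dz":0,"wx":0,"wy":0,"wz":0},{"dx":0.036,"dy":0,"dz":0,"wx":0,"wy":0,"wz":0},{"dx":0.04,"dy":0,"dz":0.001,"wx":0,"wy":0,"wz":0},{"dx":0.044,"dy":0,"dz":0.003,"wx":0,"wy":0,"wz":0},{"dx":0.044,"dy":0,"dz":0.006,"wx":0,"wy":0,"wz":0},{"dx":0.044,"dy":0,"dz":0.009,"wx":0,"wy":0,"wz":0},{"dx":0.044,"dy":0,"dz":0.012,"wx":0,"wy":0,"wz":0},{"dx":0.044,"dy":0,"dz":0.015,"wx":0,"wy":0,"wz":0},{"dx":0.044,"dy":0,"dz":0.016,"wx":0,"wy":0,"wz":0},{"dx":0.044,"dy":0,"dz":0.017,"wx":0,"wy":0,"wz":0}]'
python3 -m pendant '[{"dx":0,"dy":0,"dz":0.0005,"wx":0,"wy":0,"wz":0},{"dx":0,"dy":0,"dz":0.001,"wx":0,"wy":0,"wz":0},{"dx":0,"dy":0,"dz":0.0015,"wx":0,"wy":0,"wz":0},{"dx":0,"dy":0,"dz":0.002,"wx":0,"wy":0,"wz":0},{"dx":0,"dy":0,"dz":0.0025,"wx":0,"wy":0,"wz":0}]'
```

```text
time: 7.42
eef_pos: [0.5791, 0.1523, 0.0756]
eef_rot: [0.0, 0.707, 0.707, -0.0]
force: [-2.9, -1.3, 4.7]
opening: 0.0003
grasp_force: 2.5
time: 8.05
eef_pos: [0.5792, 0.1523, 0.0731]
eef_rot: [0.0, 0.707, 0.707, -0.0]
force: [-4.7, -0.9, 10.3]
opening: 0.0001
grasp_force: 5.2
```

```bash
python3 -m pendant '[{"dx":0,"dy":0,"dz":0.0005,"wx":0,"wy":0,"wz":0},{"dx":0,"dy":0,"dz":0.0005,"wx":0,"wy":0,"wz":0}]'; python3 -m pendant '[{"dx":0,"dy":0,"dz":-0.01,"wx":0,"wy":0,"wz":0},{"dx":0,"dy":0,"dz":-0.02,"wx":0,"wy":0,"wz":0},{"dx":0,"dy":0,"dz":-0.02,"wx":0,"wy":0,"wz":0}]'
python3 w.py w5
```

```text
time: 8.3
eef_pos: [0.5792, 0.1524, 0.0731]
eef_rot: [0.0, 0.707, 0.707, 0.0]
force: [-4.6, -0.8, 10.4]
opening: 0.0003
grasp_force: 5.6
time: 8.68
eef_pos: [0.5799, 0.1526, 0.0931]
eef_rot: [0.001, 0.707, 0.707, 0.001]
force: [0.2, -0.1, -0.1]
opening: 0.0006
grasp_force: 0.0
8.725 [0.57950221 0.15252129 0.09247889] [2.97447675e-04 7.07058519e-01 7.07154874e-01 3.83352431e-04] [-0.001  0.008  0.013 -0.001 -0.002  0.001] 0.000556067474129517 [-0.41313275  0.08967285 -0.45692636]
org [254. 297.] 84 [0.5802 0.1168 0.0738] [0.5797 0.1028 0.0727] [0.5809 0.1564 0.1402]
org [264. 270.] 170 [0.5821 0.1824 0.1797] [0.5818 0.1759 0.175 ] [0.5826 0.1868 0.1811]
org [246. 271.] 188 [0.5779 0.1826 0.1796] [0.5776 0.1761 0.1754] [0.5783 0.1871 0.1813]
org [252. 224.] 386 [0.5791 0.162  0.0733] [0.5736 0.1565 0.072 ] [0.5844 0.1682 0.0967]
org [248. 182.] 579 [0.5783 0.186  0.0932] [0.571  0.1835 0.0881] [0.5859 0.1907 0.1019]
org [311. 156.] 1187 [0.6122 0.1986 0.0735] [0.6042 0.187  0.0721] [0.6202 0.2108 0.0748]
org [249.  82.] 675 [0.5784 0.2324 0.0921] [0.5706 0.2294 0.0821] [0.5861 0.238  0.1017]
org [315.  69.] 1364 [0.6121 0.242  0.0735] [0.6041 0.2307 0.0721] [0.62   0.2544 0.0749]
0.15 [0.5601 0.6311] 0.0484
0.18 [0.5601 0.6311] 0.0484
0.21 [0.5602 0.6312] 0.0485
0.24 [0.5598 0.6312] 0.0485
0.27 [0.5604 0.6307] 0.0483
```

View pics/w5.png

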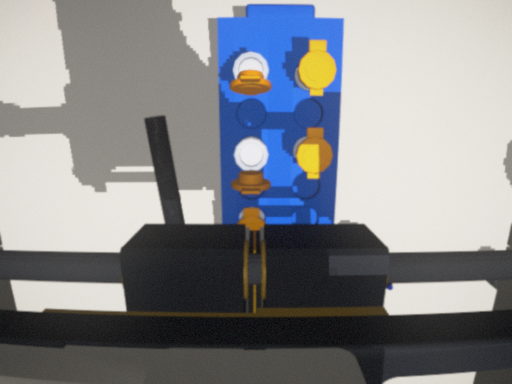

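Lid 2 lies flat at (252,220), and lids 3 and 4 are upright at (250,182) and (250,82). The rack has not moved.

```bash
python3 -m pendant '[{"dx":0.01,"dy":0,"dz":0,"wx":0,"wy":0,"wz":0},{"dx":0.016,"dy":0,"dz":0,"wx":0,"wy":0,"wz":0},{"dx":0.02,"dy":0,"dz":0,"wx":0,"wy":0,"wz":0},{"dx":0.024,"dy":0,"dz":0,"wx":0,"wy":0,"wz":0},{"dx":0.028,"dy":0,"dz":0,"wx":0,"wy":0,"wz":0},{"dx":0.032,"dy":0,"dz":0,"wx":0,"wy":0,"wz":0},{"dx":0.036,"dy":0,"dz":0,"wx":0,"wy":0,"wz":0},{"dx":0.04,"dy":0,"dz":0.001,"wx":0,"wy":0,"wz":0},{"dx":0.044,"dy":0,"dz":0.003,"wx":0,"wy":0,"wz":0},{"dx":0.044,"dy":0,"dz":0.006,"wx":0,"wy":0,"wz":0},{"dx":0.044,"dy":0,"dz":0.009,"wx":0,"wy":0,"wz":0},{"dx":0.044,"dy":0,"dz":0.012,"wx":0,"wy":0,"wz":0},{"dx":0.044,"dy":0,"dz":0.015,"wx":0,"wy":0,"wz":0},{"dx":0.044,"dy":0,"dz":0.016,"wx":0,"wy":0,"wz":0},{"dx":0.044,"dy":0,"dz":0.017,"wx":0,"wy":0,"wz":0}]'
python3 -m pendant '[{"dx":0,"dy":0,"dz":0.0005,"wx":0,"wy":0,"wz":0},{"dx":0,"dy":0,"dz":0.001,"wx":0,"wy":0,"wz":0},{"dx":0,"dy":0,"dz":0.0015,"wx":0,"wy":0,"wz":0},{"dx":0,"dy":0,"dz":0.002,"wx":0,"wy":0,"wz":0},{"dx":0,"dy":0,"dz":0.0025,"wx":0,"wy":0,"wz":0},{"dx":0,"dy":0,"dz":0.003,"wx":0,"wy":0,"wz":0}]'
```

```text
time: 10.6
eef_pos: [0.5791, 0.1963, 0.0756]
eef_rot: [0.0, 0.707, 0.707, -0.0]
force: [-2.0, -0.7, 5.6]
opening: 0.0005
grasp_force: 2.5
time: 11.35
eef_pos: [0.5792, 0.1964, 0.0731]
eef_rot: [0.0, 0.707, 0.707, 0.0]
force: [-5.1, -1.6, 13.2]
opening: 0.0003
grasp_force: 6.5
```

```bash
python3 -m pendant '[{"dx":0,"dy":0,"dz":-0.01,"wx":0,"wy":0,"wz":0},{"dx":0,"dy":0,"dz":-0.02,"wx":0,"wy":0,"wz":0},{"dx":0,"dy":0,"dz":-0.02,"wx":0,"wy":0,"wz":0}]'
python3 w.py w6; python3 -m pendant '[{"dx":0.01,"dy":0,"dz":0,"wx":0,"wy":0,"wz":0},{"dx":0.016,"dy":0,"dz":0,"wx":0,"wy":0,"wz":0},{"dx":0.02,"dy":0,"dz":0,"wx":0,"wy":0,"wz":0},{"dx":0.024,"dy":0,"dz":0,"wx":0,"wy":0,"wz":0},{"dx":0.028,"dy":0,"dz":0,"wx":0,"wy":0,"wz":0},{"dx":0.032,"dy":0,"dz":0,"wx":0,"wy":0,"wz":0},{"dx":0.036,"dy":0,"dz":0,"wx":0,"wy":0,"wz":0},{"dx":0.04,"dy":0,"dz":0.001,"wx":0,"wy":0,"wz":0},{"dx":0.044,"dy":0,"dz":0.003,"wx":0,"wy":0,"wz":0},{"dx":0.044,"dy":0,"dz":0.006,"wx":0,"wy":0,"wz":0},{"dx":0.044,"dy":0,"dz":0.009,"wx":0,"wy":0,"wz":0},{"dx":0.044,"dy":0,"dz":0.012,"wx":0,"wy":0,"wz":0},{"dx":0.044,"dy":0,"dz":0.015,"wx":0,"wy":0,"wz":0},{"dx":0.044,"dy":0,"dz":0.016,"wx":0,"wy":0,"wz":0},{"dx":0.044,"dy":0,"dz":0.017,"wx":0,"wy":0,"wz":0}]'
python3 -m pendant '[{"dx":0,"dy":0,"dz":0.0005,"wx":0,"wy":0,"wz":0},{"dx":0,"dy":0,"dz":0.001,"wx":0,"wy":0,"wz":0},{"dx":0,"dy":0,"dz":0.0015,"wx":0,"wy":0,"wz":0},{"dx":0,"dy":0,"dz":0.002,"wx":0,"wy":0,"wz":0},{"dx":0,"dy":0,"dz":0.0025,"wx":0,"wy":0,"wz":0},{"dx":0,"dy":0,"dz":0.003,"wx":0,"wy":0,"wz":0}]'
```

```text
time: 11.72
eef_pos: [0.5799, 0.1966, 0.0931]
eef_rot: [0.001, 0.707, 0.707, 0.001]
force: [-0.7, -0.7, -0.0]
opening: 0.0007
grasp_force: 0.0
11.775 [0.5794841  0.1965091  0.09249738] [3.05343272e-04 7.07050917e-01 7.07162465e-01 3.95821535e-04] [ 0.     0.012  0.013 -0.    -0.002 -0.   ] 0.0008824559935839262 [-0.06599784 -0.67350272 -1.06972779]
org [254. 298.] 82 [0.5803 0.1603 0.0742] [0.5797 0.1476 0.0727] [0.5809 0.1997 0.1402]
org [263. 271.] 165 [0.5821 0.2265 0.1797] [0.5818 0.2202 0.1766] [0.5826 0.231  0.1812]
org [245. 271.] 175 [0.5779 0.2266 0.1798] [0.5776 0.2201 0.176 ] [0.5783 0.231  0.1815]
org [307. 216.] 264 [0.6122 0.207  0.0732] [0.6066 0.2034 0.0718] [0.6175 0.212  0.0744]
org [252. 221.] 377 [0.5791 0.2058 0.0733] [0.5736 0.2005 0.072 ] [0.5842 0.2122 0.0947]
org [250. 174.] 377 [0.5783 0.2351 0.0927] [0.571  0.2321 0.0893] [0.5855 0.2382 0.1016]
org [311. 156.] 1196 [0.6121 0.2426 0.0735] [0.6042 0.231  0.072 ] [0.62   0.2548 0.0749]
0.21 [0.5603 0.6309] 0.0484
0.24 [0.56   0.6311] 0.0485
0.27 [0.5603 0.6306] 0.0483
time: 13.65
eef_pos: [0.5791, 0.2403, 0.0757]
eef_rot: [0.0, 0.707, 0.707, -0.0]
force: [-1.6, -0.4, 5.3]
opening: 0.0003
grasp_force: 2.5
time: 14.4
eef_pos: [0.5792, 0.2404, 0.0731]
eef_rot: [0.0, 0.707, 0.707, 0.0]
force: [-5.8, -1.5, 12.3]
opening: 0.0003
grasp_force: 6.4
```

```bash
python3 -m pendant '[{"dx":0,"dy":0,"dz":-0.02,"wx":0,"wy":0,"wz":0},{"dx":0,"dy":0,"dz":-0.07,"wx":0,"wy":0,"wz":0},{"dx":0,"dy":0,"dz":-0.12,"wx":0,"wy":0,"wz":0},{"dx":-0.06,"dy":0,"dz":-0.12,"wx":0,"wy":0,"wz":0},{"dx":-0.12,"dy":0,"dz":-0.12,"wx":0,"wy":0,"wz":0},{"dx":-0.18,"dy":0,"dz":-0.12,"wx":0,"wy":0,"wz":0},{"dx":-0.24,"dy":0,"dz":-0.12,"wx":0,"wy":0,"wz":0},{"dx":-0.27,"dy":0,"dz":-0.12,"wx":0,"wy":0,"wz":0},{"dx":-0.27,"dy":0,"dz":-0.12,"wx":0,"wy":0,"wz":0},{"dx":-0.27,"dy":0,"dz":-0.12,"wx":0,"wy":0,"wz":0}]'
python3 w.py w7; python3 - <<'E'
from h import *
p,d=read_camera("top");np.savez("top",p=p,d=d)
w=cv2.imread("pics/w7.png");t=p[150:260,160:310,::-1]
cv2.imwrite("pics/c.png",np.vstack([cv2.resize(w[:200],(512,200)),cv2.resize(t,(512,375),interpolation=2)]))
E
python3 m.py 2>/dev/null
```

```text
time: 15.65
eef_pos: [0.5792, -0.0288, 0.1918]
eef_rot: [-0.0, 0.707, 0.707, 0.0]
force: [-0.7, 0.7, -0.3]
opening: 0.0005
grasp_force: 0.0
15.7 [ 0.57926531 -0.02835945  0.19190573] [-2.03397737e-04  7.06676517e-01  7.07536750e-01  7.80938191e-05] [ 0.011 -0.003  0.    -0.004  0.002 -0.001] 0.0004919888039997991 [-0.17461234 -0.1667256  -0.36502759]
org [254.  21.] 612 [0.5788 0.1098 0.0735] [0.5711 0.0985 0.072 ] [0.5865 0.1225 0.075 ]
0.09 [0.5607 0.631 ] 0.0486
0.12 [0.5603 0.6585] 0.0486
top ((595.6895751953125, 174.44171142578125), (66.7342758178711, 207.37802124023438), 0.17551730573177338) 0.04784027102940358
 table z 0.00018913553742105904
  org [269.2 208.3] 82 [0.5788 0.1091 0.0729] 0.0765 [0.5781 0.1106]
  org [245.7 207.5] 84 [0.5787 0.1524 0.0733] 0.0768 [0.5795 0.1548]
  org [222.2 208.1] 83 [0.5786 0.1965 0.0727] 0.0783 [0.5784 0.1994]
  org [199.2 208.2] 82 [0.5785 0.2401 0.0729] 0.0767 [0.5781 0.2432]
  org [222.6 190. ] 81 [0.6127 0.1966 0.0736] 0.0773 [0.6126 0.1989]
  org [198.6 190. ] 81 [0.6127 0.2405 0.0731] 0.0764 [0.6126 0.2447]
  tall 402 [0.509 0.094 0.012] [0.529 0.212 0.018]
  tall 158 [0.568 0.096 0.047] [0.591 0.122 0.075]
  tall 154 [0.568 0.141 0.045] [0.59  0.166 0.075]
  tall 156 [0.57  0.185 0.046] [0.59  0.211 0.076]
  tall 163 [0.57  0.23  0.045] [0.59  0.26  0.076]
  tall 159 [0.603 0.185 0.046] [0.625 0.211 0.076]
  tall 165 [0.603 0.231 0.046] [0.625 0.26  0.076]
  tall 223 [0.614 0.072 0.045] [0.633 0.27  0.051]
  tall 127 [0.656 0.104 0.021] [0.677 0.126 0.066]
  tall 5296 [0.473 0.021 0.516] [0.616 0.05  0.592]
```

View pics/c.png

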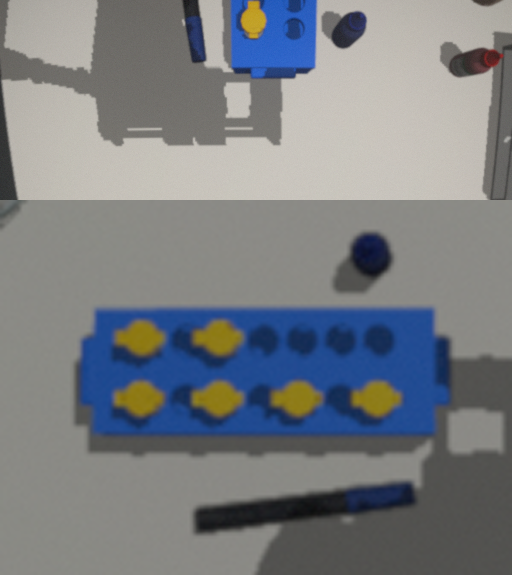

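All four lids are flat at 73 mm, the same height as the two tubes that were already shut. The rack, pen and bottle are unmoved and the arm is clear.

```bash
python3 -c "
from bench import order
print(order.finish_job())"
```

```text
the job is handed in; nothing more can be done
None
```

All four lids were closed in order, tubes 1 to 4, and pressed fully home; the rack, pen and bottle stayed in place, the arm ended clear, and the job is handed in (about 16 s on the robot's clock).

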